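# Put the torque wrench away in its sprung tray bay

### The job

Put the torque wrench away in its long bay in the tray: head end under the yellow keeper bar and pressing back the red spring sled, grip end down inside the tail stop, so that it lies flat on both black supports and the spring holds it. Leave the bell, hanger and pedal where they are in the tray.

Things in the scene. Friction and masses are not known exactly. Their poses are not given: they have to be found in the camera images.
- wrench: Compact torque wrench lying flat, 200 long, 24 high; origin at mid-length on its underside, x towards the steel head, z up. Black grip 28 wide, x=-100 to 0; steel shaft 16 wide, z 4 to 20, x=0 to 70; round steel head 36 across, 24 high, centred at x=82. About 0.36 kg, centre of mass near x=+12.
- wrench_tip (a point): Foremost point of the wrench's head, on the underside (wrench frame x=+100, y=0, z=0).
- tray: Fixed grey pull-out tray 265 x 236, floor 4 thick, rim 20 high; origin on its underside on the centre line of the long wrench bay, x along the bay towards its head pocket, z up. Between head and tail pockets the bay is open for the fingers (x=-68 to 55, y=-62 to 62). Small compartments lie at y below -66. The wrench put away has its origin at about x=0, y=0, z=12 and its x along the tray's.
- keeper (a point): Middle of the underside of the yellow keeper bar of the head pocket (tray frame 83, 0, 45); the bar spans x=74 to 92, z=45 to 50. Head pocket: black pad, top at z=12, x=58 to 122; pale metal cheeks, inner faces at y=-22 and +22, 6 thick, x=55 to 122, up to z=45. Axes as the tray's.
- tail_stop (a point): Middle of the upper inner edge of the fixed tail stop (tray frame -100.5, 0, 26), 6 thick. Tail pocket: narrow black rib, top at z=12, x=-88 to -78; pale metal cheeks, inner faces at y=-18 and +18, 6 thick, x=-106 to -68, up to z=24. Axes as the tray's.
- sled (a joint): Red spring sled behind the keeper bar, which slides along tray +x: 0 = sprung out, its face at tray x=92 (z 13 to 43, 32 wide); 0.008 with the wrench put away; 0.018 fully pushed in. Spring about 2 N at 0, 4 N at 0.008, 6.5 N at 0.018.
- bell: Bystander: green plastic bell, 54 across, 38 high, in a small tray compartment; origin at the centre of its underside.
- hanger: Bystander: flat blue aluminium derailleur hanger, about 48 x 34 x 6, in a small tray compartment; origin on its underside.
- pedal: Bystander: chrome pedal, 58 x 62 x 26, in a small tray compartment; origin at the centre of its underside.
Mind the look-alikes: they are no part of the job. What is shaped like the wrench but green or orange is not meant.

How it is judged (in metres and radians):
At the end, for the whole second after the job is handed in: The wrench lies in the bay, head towards the keeper: origin at tray x -4 to +6 mm, y within 6 mm, z 8 to 16 mm, face up and level within 0.04 rad (about 2 degrees), sled pushed in by more than 4 mm, wrench at rest (x of wrench in the frame of tray between -0.004 and 0.006 m and y of wrench in the frame of tray between -0.006 and 0.006 m and z of wrench in the frame of tray between 0.008 and 0.016 m and x of wrench_tip in the frame of tray above 0.094 m and angle between wrench's own z axis and vertical below 0.04 rad and value of joint sled above 0.004 m and linear speed of wrench below 0.01 m/s and angular speed of wrench below 0.05 rad/s); the robot touches nothing.
It fails at once if the bell was moved by more than 20 mm (distance of bell from where it was at the start of the episode above 0.02 m).
It fails at once if the hanger was moved by more than 20 mm (distance of hanger from where it was at the start of the episode above 0.02 m).
It fails at once if the pedal was moved by more than 20 mm (distance of pedal from where it was at the start of the episode above 0.02 m).
It also fails if it takes over 42 s, if anything falls off the work surface, if the arm or the gripper's body presses on something with over 40 N, if the wrist force passes 120 N, or if a joint passes its speed limit or range.

### The arm

A 7-joint arm with a two-finger parallel gripper is mounted at the origin on the work surface. World frame = base frame: x ahead of the robot, y to its left, z up, the work surface at z = 0. Lengths are in m, angles in degrees, forces in N, time in s.
With the tool pointing down it reaches from about 0.425 to 0.875 m from the base axis. Payload 4.7 kg.
Tool frame: the origin (TCP) lies at the very end of the fingers, on their centre line; the grasp point (between the pads) lies 19 mm behind it; z points along the fingers, y is the line along which they close (so a half turn about z gives the same grasp; the last joint's range is limited). The gripper opens to 87 mm and grips with 3 to 60 N. Pads are 19 mm wide; open, the fingers measure 117 mm over their backs; the gripper's body (75 mm by 190 mm) begins 51 mm behind the grasp point.
Start: joints at [-70.64, 18.392, -4.016, 83.108, 1.295, 78.541, -3.26], TCP at [0.207, 0.616, 0.223] pointing down, gripper open.
Joint ranges: [-163.93, 163.93], [-17.29, 119.83], [-79.2, 71.16], [3.27, 140.29], [-89.18, 269.18], [5.43, 117.66], [-154.24, 154.24]. Speed limits (degrees/s): [147.25, 147.25, 180, 180, 180, 180, 180].

### API

Orientations are given as [roll, pitch, yaw] about the fixed x, y, z axes, in that order (R = Rz(yaw) Ry(pitch) Rx(roll)).
In Python, from cell import get_obs, cams, ticket, finder gives the robot as it stands.
- The arm moves only by the shell command python3 -m creep 'ROWS' [FORCE]. ROWS is text: rows parted by semicolons, each of 5 numbers parted by spaces: the shift along the world's x, y, z in m, then the turn about the world's z in degrees, then the finger opening in m, from 0 to 0.087. A call has 1 to 8 rows; each row shifts and turns the commanded pose from where the row before left it; what a row does not reach is not made up. A row lasts 1/8 s, in which the tool goes at most 62.5 mm and 10.7 degrees, less where a joint would pass 70% of its speed; a pose out of reach is approached as far as the arm can. A call with a gripper value outside its range is refused whole. The fingers move at their own pace and stop on an object; FORCE is the grip in N (left out, the last holds). Time passes only in rows, so rows that do not move let the fingers close. It gives the time, the measured TCP pose, the force, the opening and the grip force at its end, in the units of the state.
- get_obs(): the state, without advancing time (a new reading comes with each control period).
- cams.read_camera(name): name is "scene" or "top" or "wrist"; returns the picture (420x560x3 uint8, red, green, blue); there is no depth.
- cams.calibration(name): a dict with "fx", "fy", "cx", "cy" (pixels), "extrinsics" (4x4, takes a point from world to camera coordinates). Camera axes: x right, y down, z forward; pixel columns grow to the right and rows downward; lengths in m; the calibration is good to about 2 mm. A picture is of the moment at which its call begins: read the wrist's pose just before it. calibration takes no time and is no camera call; for the wrist camera it gives the pose at the moment of the call.
- ticket.sign_off(): hands the job in; it is judged then, once.
Trained networks look in the newest picture that a camera, given by its name, has taken for a name from the list of things; names that differ only in an ending like _2 or _b are one class to them, and where a whole thing is asked for, a point or a joint stands for the part that bears it (a point fixed in the world has none). Each returns a list of dicts, best first, with "p" (0 to 1); they miss things now and then, are a little off and sometimes report something else, mostly with a low value. They report only what shows in the picture. A call takes as long as a camera call. They do not tell look-alikes from the thing itself.
- finder.masks_of(name, camera): "mask" (420x560 bool, what is visible of it) and "xy" ([column, row] in pixels, amid what is visible of it).
- finder.tip_of(name, camera): "xy" ([column, row] in pixels: a listed point, or the origin of a listed thing).
The state is a dict: "time_s": time; "qpos": joint angles; "joint_velocities": joint speeds; "effort": joint torques, N m; "tool_pos": TCP position; "tool_rot": TCP orientation; "force": force on the tool from outside, world axes, zero at the start; "wrist_torque": the same for the moment, N m; "grip_width": finger opening in m; "grasp_force": force on a finger pad.
Only numpy, scipy, OpenCV 4.12 (cv2) and the standard library are available. Lean on these libraries where they do the work, as an engineer would, in place of code of your own. Each camera call takes 0.05 s, during which the arm holds its last target. There are 200 camera calls.

## Working session

There is one attempt and no reset: what is moved stays moved. The work goes in short steps, Python scripts to look and compute and a shell command to move; the robot and the scene stay as the last step left them, time stands still between calls to the robot, and variables do not carry over. Pictures are saved under pics/ and viewed, at most 10 in all, crops included, and the job is handed in when it is done.

```bash
ls; mkdir -p pics; cat > h.py <<'E'
import numpy as np, cv2
from cell import get_obs, cams, ticket, finder
def ray(cal,xy):
    E=np.array(cal["extrinsics"]);R,t=E[:3,:3],E[:3,3]
    d=R.T@np.array([(xy[0]-cal["cx"])/cal["fx"],(xy[1]-cal["cy"])/cal["fy"],1.])
    return -R.T@t,d/np.linalg.norm(d)
def atz(cal,xy,z):
    o,d=ray(cal,xy);return o+d*(z-o[2])/d[2]
def tri(rs):
    A=sum(np.eye(3)-np.outer(d,d) for o,d in rs);b=sum((np.eye(3)-np.outer(d,d))@o for o,d in rs)
    return np.linalg.solve(A,b)
def proj(cal,p):
    E=np.array(cal["extrinsics"]);c=E[:3,:3]@np.asarray(p)+E[:3,3]
    return np.array([cal["fx"]*c[0]/c[2]+cal["cx"],cal["fy"]*c[1]/c[2]+cal["cy"]])
def shot(n): return cams.read_camera(n)
def save(n,im): cv2.imwrite(f"pics/{n}.png",im[:,:,::-1])
E
python3 - <<'E'
from h import *
np.set_printoptions(precision=4,suppress=True)
s=get_obs();print(s['time_s'],s['tool_pos'],s['tool_rot'])
ims=[]
for n in("scene","top"):
    im=shot(n);save("raw_"+n,im);ims.append(im)
    for k in("wrench","wrench_tip","tray","keeper","tail_stop","sled"):
        for r in finder.tip_of(k,n)[:4] if k!='sled' else []: print(n,k,round(r['p'],2),np.round(r['xy'],1), atz(cams.calibration(n),r['xy'],0))
save("both",cv2.resize(np.hstack(ims),(800,300)))
print(get_obs()['time_s'])
E
```

```text
pics
0.0 [0.2067 0.6157 0.2215] [-179.8929    0.0047  161.4528]
scene wrench 0.68 [305.5 155.2] [0.2748 0.2847 0.    ]
scene wrench 0.66 [237.9 258.9] [ 0.5249 -0.0813  0.    ]
scene wrench 0.64 [315.7 210.6] [0.4881 0.1762 0.    ]
scene wrench 0.61 [383.2 168.8] [0.4488 0.4538 0.    ]
scene wrench_tip 0.95 [373.4 145.6] [0.3452 0.5032 0.    ]
scene wrench_tip 0.92 [326.7 173.4] [ 0.3788  0.2921 -0.    ]
scene wrench_tip 0.67 [329.1 185.4] [0.4251 0.2673 0.    ]
scene wrench_tip 0.63 [423.9 226.3] [0.6797 0.3917 0.    ]
scene tray 0.56 [206.5 288. ] [ 0.5616 -0.1811  0.    ]
scene keeper 0.96 [237.2 260.2] [ 0.5275 -0.0845 -0.    ]
scene keeper 0.31 [163.4 296.1] [ 0.5316 -0.2741  0.    ]
scene tail_stop 0.94 [162.3 294.1] [ 0.5253 -0.2745  0.    ]
top wrench 0.96 [125.7 238.8] [ 0.4388  0.4564 -0.    ]
top wrench 0.82 [222.6 222.9] [0.4833 0.1962 0.    ]
top wrench 0.56 [187.  304.1] [0.2653 0.288  0.    ]
top wrench 0.55 [179.1 168.7] [0.6315 0.3173 0.    ]
top wrench_tip 0.82 [187.8 260.8] [0.3804 0.2883 0.    ]
top wrench_tip 0.79 [108.8 272. ] [0.3497 0.4985 0.    ]
top wrench_tip 0.78 [146.6 156.5] [0.6646 0.4068 0.    ]
top tray 0.7 [356.2 198.5] [ 0.5525 -0.1686  0.    ]
top keeper 0.72 [331.7 194.7] [ 0.5626 -0.1013  0.    ]
top tail_stop 0.82 [396.6 198.5] [ 0.5533 -0.28    0.    ]
0.6
```

View pics/both.png

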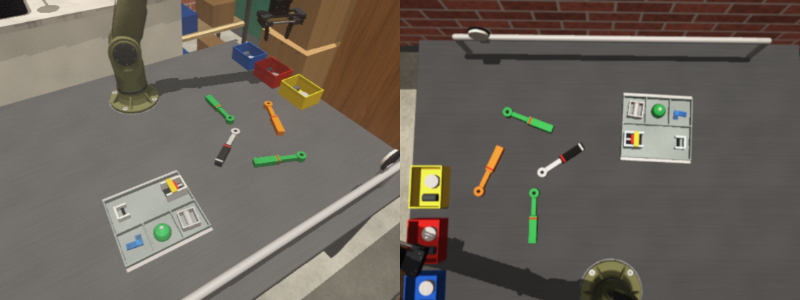

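The candidates in the top view are green (185,165), orange (125,238), green (186,300) and the black-grip, steel-head one (222,223). Only the last fits the description (black grip, steel shaft). I'll confirm it in a crop.

```bash
python3 - <<'E'
from h import *
np.set_printoptions(precision=4,suppress=True)
C={n:cams.calibration(n) for n in("scene","top")}
for k,a,b in(("keeper",[237.2,260.2],[331.7,194.7]),("tail",[162.3,294.1],[396.6,198.5]),("wrench",[315.7,210.6],[222.6,222.9])):
    p=tri([ray(C["scene"],a),ray(C["top"],b)]);print(k,p,proj(C["scene"],p)-a,proj(C["top"],p)-b)
t=cv2.imread("pics/raw_top.png")
cv2.imwrite("pics/crop.png",np.vstack([cv2.resize(t[190:260,180:273],(400,300),interpolation=3),cv2.resize(t[125:230,305:445],(400,300),interpolation=3)]))
E
```

```text
keeper [ 0.5564 -0.0955  0.0429] [ 0.1641 -0.0026] [0.1289 0.063 ]
tail [ 0.5482 -0.273   0.0323] [ 1.1271 -0.0288] [0.8632 0.2884]
wrench [ 0.4806  0.1917 -0.0147] [ 2.5712 -0.1695] [2.2166 1.4011]
```

View pics/crop.png

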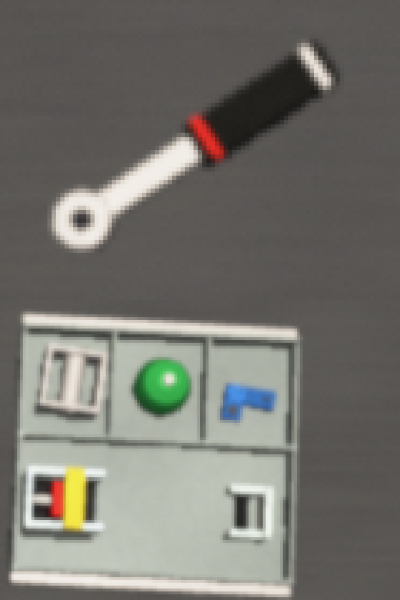

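The picture shows the black-grip, steel-head wrench, with its head at about top (199,241) and its grip end at about (254,205). The tray's keeper is at about (331,195) and its tail stop at about (397,199). Next I move over the wrench for a close look.

```bash
python3 -m creep '0.033 -0.05 0 -5 0.05;0.033 -0.05 0 -5 0.05;0.033 -0.05 0 -5 0.05;0.033 -0.05 0 -5 0.05;0.033 -0.05 0 -5 0.05;0.033 -0.05 0 -5 0.05;0.033 -0.05 0 -5 0.05;0.033 -0.05 0 -4 0.05' 40; python3 -m creep '0 0 0 0 0.05;0 0 0 0 0.05'
python3 - <<'E'
from h import *
np.set_printoptions(precision=4,suppress=True)
s=get_obs();print(s['time_s'],s['tool_pos'],s['tool_rot'])
T=cams.calibration("top")
for q in([198.6,240.9],[254,205]): print(atz(T,q,0.018))
im=shot("wrist");save("w1",im);c=cams.calibration("wrist");np.save("w1.npy",c)
for k in("wrench","wrench_tip"):
    for r in finder.tip_of(k,"wrist")[:3]: print(k,round(r['p'],2),np.round(r['xy'],1),atz(c,r['xy'],0))
for r in finder.masks_of("wrench","wrist")[:3]:
    print(r['p'],r['xy'],r['mask'].sum())
E
```

```text
time_s: 1.6
tool_pos: [0.4718, 0.2146, 0.2231]
tool_rot: [179.9, -0.0, 122.3]
force: [0.6, 1.3, 0.1]
grip_width: 0.0502
grasp_force: 0.0
time_s: 1.85
tool_pos: [0.4705, 0.2168, 0.2226]
tool_rot: [180.0, -0.0, 122.5]
force: [-0.1, 1.5, 0.4]
grip_width: 0.0501
grasp_force: 0.0
1.85 [0.4705 0.2168 0.2226] [179.9894  -0.0471 122.465 ]
[0.4335 0.2574 0.018 ]
[0.5307 0.1108 0.018 ]
wrench 0.79 [163.7  40.3] [0.2761 0.287  0.    ]
wrench 0.69 [273.4 205.4] [0.4846 0.1907 0.    ]
wrench 0.56 [424.4 187.6] [0.6345 0.3143 0.    ]
wrench_tip 0.71 [266.1 125.1] [0.4232 0.2708 0.    ]
wrench_tip 0.71 [237.8  90.6] [0.3742 0.2861 0.    ]
wrench_tip 0.66 [493.9 139.1] [ 0.6671  0.4069 -0.    ]
0.66 [162.4, 38.6] 3823
0.58 [426.7, 191.1] 4333
0.57 [271.5, 203.0] 2785
```

View pics/w1.png

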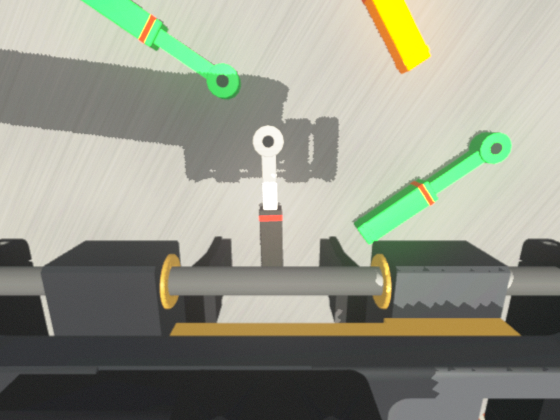

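The wrist view shows the wrench with its head hole at (268,141) and its red band at (270,215), the grip running down to (271,265). Green look-alikes are on both sides, well clear of it.

```bash
python3 - <<'E'
from h import *
np.set_printoptions(precision=4,suppress=True)
c=np.load("w1.npy",allow_pickle=True).item();T=cams.calibration("top");S=cams.calibration("scene")
im=cv2.imread("pics/w1.png").astype(int)
g=im.sum(2)
# grip edge midline and hole
for r in(150+75,240,255):
    x=np.where(g[r,240:300]<330)[0]+240;print(r,x.min(),x.max())
print("head tri w1/top",tri([ray(c,[268,141]),ray(T,[198.6,240.9])]),"tip3",tri([ray(c,[266.1,125.1]),ray(S,[329.1,185.4])]))
h=atz(c,[268,141],.024)
for r in(225,240,255):
    x=np.where(g[r,240:300]<330)[0]+240
    p=atz(c,[(x.min()+x.max())/2,r],.024);d=h-p;print(h,p,np.hypot(*d[:2]),np.degrees(np.arctan2(d[1],d[0])))
b=atz(c,[270,213],.024);print("band",b,np.linalg.norm(h-b))
E
```

```text
Traceback (most recent call last):
ValueError: zero-size array to reduction operation minimum which has no identity
```

```bash
python3 - <<'E'
from h import *
np.set_printoptions(precision=4,suppress=True)
c=np.load("w1.npy",allow_pickle=True).item();T=cams.calibration("top");S=cams.calibration("scene")
im=cv2.imread("pics/w1.png").astype(int)
g=im.sum(2)
print("head tri w1/top",tri([ray(c,[268,141]),ray(T,[198.6,240.9])]),"tip3",tri([ray(c,[266.1,125.1]),ray(S,[329.1,185.4])]))
h=atz(c,[268,141],.024)
for r in(228,240,252):
    x=np.where(g[r,240:300]<450)[0]+240
    print(r,g[r,240:300:5])
    if len(x):
        p=atz(c,[(x.min()+x.max())/2,r],.024);d=h-p;print(x.min(),x.max(),h,p,np.hypot(*d[:2]),np.degrees(np.arctan2(d[1],d[0])))
b=atz(c,[270,213],.024);print("band",b,np.linalg.norm(h-b))
E
```

```text
head tri w1/top [0.4343 0.2572 0.0186] tip3 [ 0.4227  0.2703 -0.0036]
228 [639 632 640 638 384 359 361 364 360 638 640 644]
260 281 [0.435  0.2575 0.024 ] [0.4939 0.1697 0.024 ] 0.10567773574011081 123.89229438429196
240 [630 622 638 628 435 356 348 349 349 643 640 640]
260 281 [0.435  0.2575 0.024 ] [0.5024 0.1563 0.024 ] 0.12155462012593417 123.6884245364253
252 [618 625 630 635 519 339 334 343 338 628 635 626]
261 282 [0.435  0.2575 0.024 ] [0.5122 0.1433 0.024 ] 0.13780919143988923 124.0559171126311
band [0.483  0.1858 0.024 ] 0.08629331006316991
```

```bash
python3 -m creep '-0.001 -0.011 -0.05 1.3 0.05;0 0 -0.05 0 0.05;0 0 -0.05 0 0.05;0 0 -0.04 0 0.05;0 0 0 0 0.05;0 0 0 0 0.05'
python3 - <<'E'
from h import *
np.set_printoptions(precision=4,suppress=True)
im=shot("wrist");save("w2",im);c=cams.calibration("wrist");np.save("w2.npy",c)
s=get_obs();print(s['tool_pos'],s['tool_rot'])
print(proj(c,[.4347,.2573,.024]),proj(c,s['tool_pos']))
E
```

```text
time_s: 2.8
tool_pos: [0.4707, 0.2063, 0.034]
tool_rot: [179.9, 0.0, 123.8]
force: [0.6, 0.4, -0.2]
grip_width: 0.0501
grasp_force: 0.0
[0.4713 0.2064 0.0346] [179.7983   0.0093 123.7934]
[270.8296 139.9141] [274.691  252.7751]
```

View pics/w2.png

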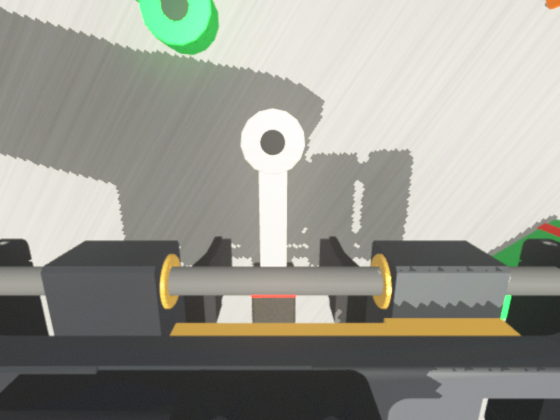

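The head shows at (273,140) against a predicted (271,140), with the shaft centred between the fingers. I go down and grip.

```bash
python3 -m creep '-0.001 0 -0.02 0 0.05;0 0 -0.010 0 0.05;0 0 0 0 0.0;0 0 0 0 0.0;0 0 0 0 0.0;0 0 0 0 0' 40; python3 -m creep '0 0 0.05 0 0;0 -0.03 0.05 -4 0;0.02 -0.06 0.02 -8 0;0 -0.0 0 0 0'
```

```text
time_s: 3.6
tool_pos: [0.4692, 0.2054, 0.003]
tool_rot: [180.0, 0.0, 123.7]
force: [0.5, -0.3, -0.8]
grip_width: 0.0178
grasp_force: 0.0
time_s: 4.1
tool_pos: [0.49, 0.1131, 0.1231]
tool_rot: [179.8, 0.1, 111.2]
force: [0.1, 1.9, -5.0]
grip_width: 0.0157
grasp_force: 39.9
```

```bash
python3 -m creep '0.01 -0.05 0.016 -3 0;0 -0.05 0.016 -3 0;0 -0.05 0.016 -3 0;0 -0.05 0.016 -3 0;-0.01 -0.05 0.016 -3 0;-0.01 -0.05 0.016 -3 0;-0.01 -0.05 0 -3 0;0 -0.05 0 -3 0' ; python3 -m creep '0 0 0 0 0;0 0 0 0 0;0 0 0 0 0'
cat > look.py <<'E'
from h import *
import sys
np.set_printoptions(precision=4,suppress=True)
n=sys.argv[1]
s=get_obs();print(s['time_s'],s['tool_pos'],s['tool_rot'])
c=cams.calibration("wrist");im=shot("wrist");save(n,im);np.save(n+".npy",c)
for k,z in(("keeper",.045),("tail_stop",.026),("tray",0),("wrench",.0),("wrench_tip",0)):
    for r in finder.tip_of(k,"wrist")[:2]: print(k,round(r['p'],2),np.round(r['xy'],1),atz(c,r['xy'],z))
E
python3 look.py w3
```

```text
time_s: 5.1
tool_pos: [0.4665, -0.282, 0.2167]
tool_rot: [-180.0, -0.1, 87.7]
force: [1.5, 0.2, -4.8]
grip_width: 0.0152
grasp_force: 39.9
time_s: 5.48
tool_pos: [0.468, -0.2793, 0.2168]
tool_rot: [-179.9, -0.1, 87.9]
force: [-0.1, -0.1, -3.6]
grip_width: 0.0156
grasp_force: 39.9
5.475 [ 0.468  -0.2793  0.2168] [-179.9456   -0.0689   87.9224]
tray 0.93 [345.5  92. ] [ 0.5538 -0.1749 -0.    ]
wrench_tip 0.62 [271.6 106.8] [ 0.4674 -0.1881  0.    ]
```

View pics/w3.png

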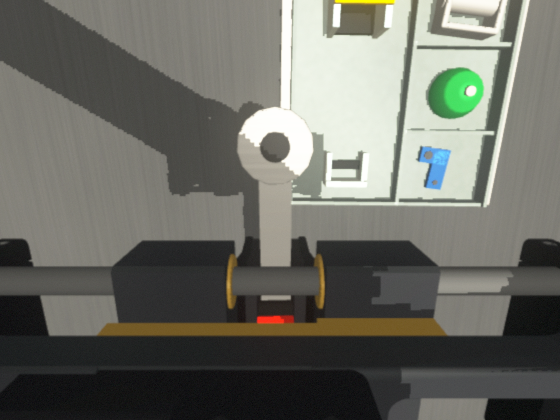

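The view shows the tray at upper right. The tail pocket is at (347,170), the keeper bar is at (362,2) and cut off by the picture edge, and the bell and hanger are on the right. The head of the held wrench is at (275,146). I'll take one more view a little further forward.

```bash
python3 -m creep '-0.01 0.04 0 0 0;0 0 0 0 0;0 0 0 0 0'; python3 look.py w4
```

```text
time_s: 6.15
tool_pos: [0.4579, -0.2415, 0.2177]
tool_rot: [179.9, 0.0, 87.8]
force: [-0.4, -0.1, -3.5]
grip_width: 0.0153
grasp_force: 39.9
6.15 [ 0.4579 -0.2415  0.2177] [179.9457   0.0211  87.7781]
keeper 0.7 [371.3  36.9] [ 0.5589 -0.0915  0.045 ]
tail_stop 0.82 [352.3 212.5] [ 0.5499 -0.2764  0.026 ]
tray 0.87 [353.7 125.9] [ 0.5551 -0.1762  0.    ]
tray 0.29 [272.6 107. ] [ 0.459  -0.1509  0.    ]
wrench 0.56 [274.9 281.5] [ 0.4528 -0.3789  0.    ]
wrench_tip 0.84 [273.5 107.1] [ 0.4601 -0.1511  0.    ]
wrench_tip 0.17 [442.1 198.4] [ 0.6701 -0.27    0.    ]
```

View pics/w4.png

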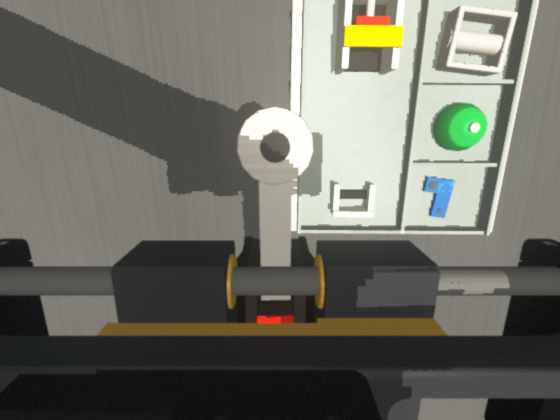

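The keeper bar is at (373,36), the tail pocket at (354,200) and the held head at (275,147). I'll check the fitted tray pose with an overlay.

```bash
cat > ov.py <<'E'
from h import *
def tw(p,o,yaw):
    a=np.radians(yaw);x,y,z=p;return np.array([o[0]+x*np.cos(a)-y*np.sin(a),o[1]+x*np.sin(a)+y*np.cos(a),z])
def draw(im,c,o,yaw,k=1):
    B=[((55,-28,45),(55,-22,45)),((55,-22,45),(122,-22,45)),((55,22,45),(122,22,45)),((55,28,45),(55,22,45)),
     ((74,-28,50),(92,-28,50)),((92,-28,50),(92,28,50)),((92,28,50),(74,28,50)),((74,28,50),(74,-28,50)),
     ((-106,-18,24),(-68,-18,24)),((-106,18,24),(-68,18,24)),((-68,-24,24),(-68,-18,24)),((-68,24,24),(-68,18,24)),((-100.5,-18,26),(-100.5,18,26)),((-106.5,-18,26),(-106.5,18,26)),
     ]
    for a,b in B:
        q=[tuple(int(v) for v in proj(c,tw(np.array(p)/1e3,o,yaw))*k+.5*k) for p in(a,b)]
        cv2.line(im,q[0],q[1],(255,0,255),1)
E
python3 - <<'E'
from h import *; from ov import *
np.set_printoptions(precision=4,suppress=True)
c=np.load("w4.npy",allow_pickle=True).item()
im=cv2.resize(cv2.imread("pics/w4.png"),None,fx=5,fy=5,interpolation=cv2.INTER_CUBIC)
draw(im,c,(.5549,-.1753),87.2,5)
cv2.imwrite("pics/ov4.png",np.hstack([im[0:420,1650:2050],im[870:1290,1650:2050]][:2]))
h=atz(c,[275,147],.2377);t=np.array([.4579,-.2415,.2177]);a=np.radians(87.78)
d=h-t;print("head in tool: fwd",d[0]*np.cos(a)+d[1]*np.sin(a),"left",-d[0]*np.sin(a)+d[1]*np.cos(a))
E
```

```text
head in tool: fwd 0.06116963407835308 left -0.0005062467254383697
```

View pics/ov4.png

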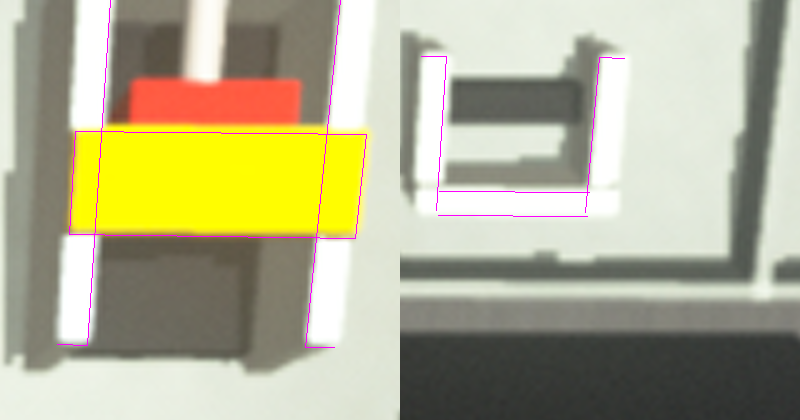

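The overlay agrees within about 1 mm, so the tray origin is (0.5549,-0.1753) at yaw 87.2. I move above the tilting place.

```bash
python3 -m creep '0.035 0.015 0 -0.6 0;0.035 0.015 0 0 0;0.025 0.010 -0.04 0 0;0 0 -0.04 0 0;0 0 -0.04 0 0;0 0 -0.02 0 0;0 0 0 0 0;0 0 0 0 0'; cat > st.py <<'E'
from h import *
p=[];y=[]
for _ in range(3):
    cams.read_camera("wrist"); s=get_obs();p.append(s['tool_pos']);y.append(s['tool_rot'][2])
p=np.mean(p,0);a=np.radians(87.2);d=p[:2]-[.5549,-.1753]
print(s['time_s'],"tcp tray x %.1f y %.1f z %.1f yaw %.2f"%(1e3*(d@[np.cos(a),np.sin(a)]),1e3*(d@[-np.sin(a),np.cos(a)]),1e3*p[2],np.mean(y)),"F",np.round(s['force'],1),np.round(s['wrist_torque'],2),round(s['grip_width'],4))
E
python3 st.py
```

```text
time_s: 7.45
tool_pos: [0.554, -0.2019, 0.0791]
tool_rot: [179.8, 0.0, 87.1]
force: [-0.2, 0.7, -3.7]
grip_width: 0.0157
grasp_force: 39.9
7.6 tcp tray x -26.5 y -0.4 z 79.3 yaw 87.15 F [-0.   0.4 -4.4] [ 0.01  0.02 -0.  ] 0.016
```

```bash
python3 -m creep '-0.001 0 -0.03 0 0;0 0 -0.016 0 0;0 0 0 0 0;0 0 -0.003 0 0;0 0 -0.002 0 0;0 0 -0.002 0 0;0 0 0 0 0' 15; python3 st.py; python3 -m creep '0 0 -0.0015 0 0;0 0 -0.0015 0 0;0 0 -0.0015 0 0;0 0 0 0 0;0 0 0 0 0'; python3 st.py
```

```text
time_s: 8.48
tool_pos: [0.5524, -0.2012, 0.0248]
tool_rot: [179.9, 0.0, 87.2]
force: [0.9, 0.7, -1.8]
grip_width: 0.0155
grasp_force: 15.0
8.625 tcp tray x -26.0 y 1.3 z 24.8 yaw 87.17 F [ 0.8  0.3 -1.1] [-0.01 -0.3   0.08] 0.0157
time_s: 9.25
tool_pos: [0.552, -0.2011, 0.0211]
tool_rot: [180.0, -0.1, 87.2]
force: [-1.2, 2.0, 8.2]
grip_width: 0.0154
grasp_force: 15.0
9.4 tcp tray x -25.9 y 1.6 z 21.1 yaw 87.16 F [-0.9  3.7  6.3] [0.47 0.41 0.12] 0.0159
```

```bash
cat > tilt.py <<'E'
from h import *
import sys
n=sys.argv[1]
c4=np.load("w4.npy",allow_pickle=True).item()
a=np.radians(87.78);u=np.array([np.cos(a),np.sin(a),0]);v=np.array([-u[1],u[0],0]);t=np.array([.4579,-.2415,.2177])
for th in(0,2,4,6,8):   # predicted head-hole pixel, pivot at shaft centre 9 mm above tcp
    q=np.radians(th);f,w=.0612,.012
    p=t+u*(f*np.cos(q)-w*np.sin(q)*1)-v*.0005+np.array([0,0,.009-f*np.sin(q)+w*np.cos(q)])
    print(th,np.round(proj(c4,p),1),end=' ')
c=cams.calibration("wrist");im=shot("wrist");save(n,im)
g=cv2.cvtColor(im,cv2.COLOR_RGB2GRAY);T=cv2.cvtColor(cv2.imread("pics/w4.png"),cv2.COLOR_BGR2GRAY)[105:190,235:316]
m=cv2.matchTemplate(g[60:240,200:350],T,cv2.TM_CCOEFF_NORMED);_,s,_,l=cv2.minMaxLoc(m);print("\nmatch",s,"hole",l[0]+200+40,l[1]+60+42)
for r in finder.tip_of("wrench_tip","wrist")[:2]: print("tip",r['p'],r['xy'])
hc=cv2.HoughCircles(g,cv2.HOUGH_GRADIENT,1,20,param1=80,param2=15,minRadius=28,maxRadius=42)
print("circ",[x for x in hc[0] if abs(x[0]-275)<20 and abs(x[1]-147)<30] if hc is not None else None)
save(n+"c",cv2.resize(im[0:300,140:420],(560,600)))
E
python3 tilt.py w5
```

```text
0 [275.  147.1] 2 [275.  147.8] 4 [275.  148.6] 6 [275.  149.5] 8 [275.  150.6] 
match 0.7778266072273254 hole 275 146
tip 0.66 [270.6, 113.7]
circ [array([274.5, 142.5,  35.3], dtype=float32)]
```

View pics/w5c.png

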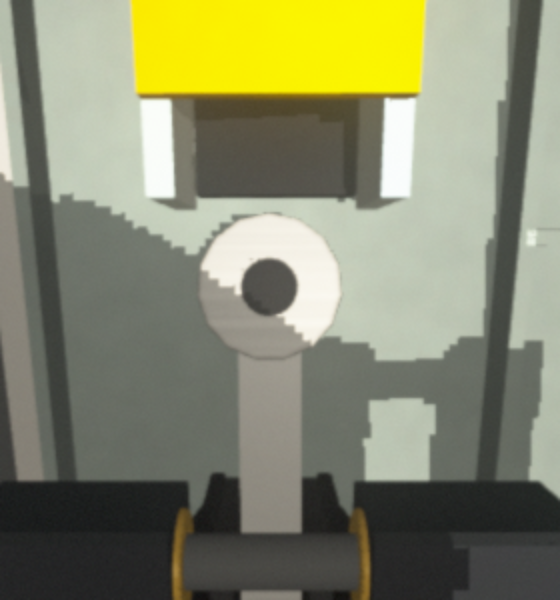

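The crop shows the head at (275,143) in full-picture pixels. It is in front of the pocket, about 1.5 mm to the left of its centre, and it looks smaller, so lower, than before.

```bash
python3 - <<'E'
from h import *
c=np.load("w4.npy",allow_pickle=True).item();print(c['fx'])
def rad(n):
    g=cv2.cvtColor(cv2.imread(f"pics/{n}.png"),cv2.COLOR_BGR2GRAY)
    h=cv2.HoughCircles(cv2.GaussianBlur(g,(3,3),0),cv2.HOUGH_GRADIENT,1,20,param1=60,param2=12,minRadius=25,maxRadius=45)
    return [x for x in h[0] if abs(x[0]-275)<12 and abs(x[1]-145)<14]
print(rad("w4"),rad("w3"),rad("w5"))
E=np.array(c["extrinsics"]);o=-E[:3,:3].T@E[:3,3];print("cam",o,"axis",E[2,:3])
a=np.radians(87.78);u=np.array([np.cos(a),np.sin(a),0]);t=np.array([.4579,-.2415,.2177])
# joint fit: head top centre fwd f, height w above tcp from pixel row 143.5 and diameter
for w in np.arange(.021,.006,-.002):
    best=min(np.arange(.055,.07,.0002),key=lambda f:abs(proj(c,t+u*f+[0,0,w])[1]-143.5))
    p=t+u*best+[0,0,w];d=(E[:3,:3]@p+E[:3,3])[2];print(round(w,3),round(best,4),"diam px",.036*c['fx']/d)
E
```

```text
307.32463983750057
[array([275.5, 145.5,  38.6], dtype=float32)] [array([275.5, 145.5,  38.3], dtype=float32)] [array([273.5, 142.5,  35.3], dtype=float32)]
cam [ 0.46121588 -0.17020868  0.38061883] axis [-0.01014718 -0.2630882  -0.96471842]
0.021 0.0628 diam px 79.49933479356446
0.019 0.0626 diam px 78.38296149215138
0.017 0.0626 diam px 77.32595501998411
0.015 0.0624 diam px 76.26938132331917
0.013 0.0624 diam px 75.26824618167856
0.011 0.0622 diam px 74.26679278314334
0.009 0.062 diam px 73.29163839758334
0.007 0.062 diam px 72.36667670835298
```

```bash
python3 -m creep '0 0 0.004 0 0;0.0015 0 0 0 0;0 0 0 0 0;0 0 0 0 0' 45; python3 st.py; python3 tilt.py w6 | tail -2
```

```text
time_s: 10.0
tool_pos: [0.5527, -0.2013, 0.0234]
tool_rot: [-179.9, 0.0, 87.1]
force: [0.4, 0.5, -4.1]
grip_width: 0.0157
grasp_force: 45.0
10.15 tcp tray x -26.1 y 0.7 z 23.6 yaw 87.14 F [ 0.1 -0.  -4.9] [-0.04  0.01  0.01] 0.0158
tip 0.69 [275.8, 113.8]
circ [array([273.5, 142.5,  35.8], dtype=float32)]
```

```bash
python3 -m creep '0.0005 0 0.0018 0 0;0 0.008 0 0 0;0.001 0.008 0 0 0;0 0.008 0 0 0;0.001 0.008 0 0 0;0 0 0 0 0;0 0 0 0 0'; python3 st.py
```

```text
time_s: 11.12
tool_pos: [0.5539, -0.1909, 0.0293]
tool_rot: [179.7, 1.6, 86.6]
force: [-4.8, -34.9, 2.9]
grip_width: 0.0157
grasp_force: 45.1
11.275 tcp tray x -15.6 y 0.3 z 29.3 yaw 86.56 F [ -4.8 -35.1   3. ] [-8.21  1.36  0.26] 0.0157
```

Something blocks the head at -35 N. It is probably the head tip on the pad's front edge, with the tilt larger than I assumed. I back off and check.

```bash
python3 -m creep '-0.001 -0.02 0 0 0;-0.001 -0.012 0 0 0;0 0 0 0 0;0 0 0 0 0'; python3 st.py; python3 tilt.py w7|tail -2; python3 - <<'E'
from h import *
im=shot("scene");save("s7",im);save("s7c",cv2.resize(im[220:325,130:270],(800,600),interpolation=3))
E
```

```text
time_s: 11.78
tool_pos: [0.5541, -0.1993, 0.0255]
tool_rot: [-180.0, -0.1, 87.3]
force: [-0.1, 0.1, -4.1]
grip_width: 0.0157
grasp_force: 45.0
11.925 tcp tray x -24.3 y -0.3 z 25.5 yaw 87.27 F [ 0.1  0.2 -4.1] [-0.08  0.06 -0.02] 0.0157
tip 0.96 [273.1, 114.0]
circ [array([274.5, 142.5,  35.8], dtype=float32)]
```

View pics/s7c.png

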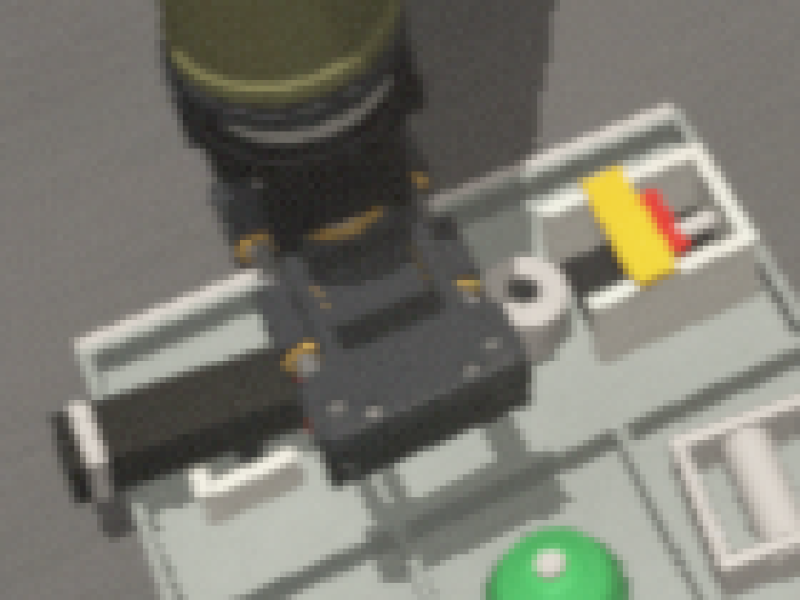

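The scene crop shows the wrench held over the bay, head in front of the pocket and tail raised over the tail stop. I'll estimate the tilt numerically from this view and the head radius.

```bash
python3 - <<'E'
from h import *
c=cams.calibration("scene");np.set_printoptions(precision=1,suppress=True)
a=np.radians(87.2);u=np.array([np.cos(a),np.sin(a),0]);v=np.array([-u[1],u[0],0])
t=np.array([.5549,-.1753,0])+u*-.0243+v*-.0003+[0,0,.0255]
for th in range(0,13,2):
    q=np.radians(th);X=u*np.cos(q)-np.array([0,0,np.sin(q)]);Z=u*np.sin(q)+np.array([0,0,np.cos(q)])
    W=lambda x,y,z: (proj(c,t+[0,0,.009]+X*(x-.0208)+v*y+Z*(z-.012))-[130,220])*[800/140,600/105]
    print(th,"hole",W(.082,0,.024),"tail tops",W(-.1,.014,.024),W(-.1,-.014,.024),"tail low",W(-.1,-.014,0),"headlow",W(.082,-.018,0))
E
```

```text
0 hole [516.8 270.4] tail tops [ 50.6 430.4] [ 70.1 490.1] tail low [ 86. 522.] headlow [539.9 337.9]
2 hole [518.2 273.1] tail tops [ 49.1 424. ] [ 68.6 483.8] tail low [ 82.3 516.9] headlow [539.3 341.2]
4 hole [519.5 275.9] tail tops [ 47.9 417.5] [ 67.5 477.4] tail low [ 79.  511.5] headlow [538.6 344.6]
6 hole [520.6 278.7] tail tops [ 47.1 410.8] [ 66.8 470.7] tail low [ 76.1 506. ] headlow [537.7 348.1]
8 hole [521.5 281.7] tail tops [ 46.8 403.9] [ 66.5 463.9] tail low [ 73.5 500.2] headlow [536.6 351.5]
10 hole [522.2 284.7] tail tops [ 46.9 396.8] [ 66.6 456.9] tail low [ 71.3 494.2] headlow [535.4 355. ]
12 hole [522.7 287.7] tail tops [ 47.3 389.6] [ 67.2 449.7] tail low [ 69.6 488.1] headlow [533.9 358.5]
```

The scene view suggests a tilt of about 7–9°, more than intended. I'll touch the head down on the pad to measure it, and then level it to about 6° against the pad.

```bash
python3 -m creep '0 0 0.007 0 0;0.0005 0.006 0 0 0;0.0005 0.006 0 0 0;0 0 0 0 0;0 0 0 0 0'; python3 st.py; python3 -m creep '0 0 -0.002 0 0;0 0 -0.001 0 0;0 0 0 0 0' 45|egrep 'pos|force'; python3 -m creep '0 0 -0.001 0 0;0 0 0 0 0'|egrep 'pos|force';  python3 -m creep '0 0 -0.001 0 0;0 0 0 0 0'|egrep 'pos|force'; python3 -m creep '0 0 -0.001 0 0;0 0 0 0 0'|egrep 'pos|force'
```

```text
time_s: 12.7
tool_pos: [0.5546, -0.1892, 0.0326]
tool_rot: [-180.0, 0.0, 87.2]
force: [0.2, 0.6, -3.9]
grip_width: 0.0156
grasp_force: 45.0
12.85 tcp tray x -14.2 y -0.4 z 32.7 yaw 87.14 F [-0.  -0.3 -4.8] [-0.05 -0.    0.1 ] 0.0159
tool_pos: [0.5545, -0.1893, 0.0296]
force: [0.1, 0.0, -4.4]
grasp_force: 45.0
tool_pos: [0.5548, -0.1894, 0.0288]
force: [-0.8, -0.6, -3.4]
grasp_force: 45.0
tool_pos: [0.5548, -0.1896, 0.0281]
force: [-0.1, -0.1, -0.9]
grasp_force: 45.0
tool_pos: [0.555, -0.1898, 0.0272]
force: [-0.9, -1.0, 1.9]
grasp_force: 45.0
```

The pad touch comes at TCP z of about 28.7, which makes the tilt about 8.1°. I level it to about 5.5° by pressing with a lighter grip.

```bash
python3 -m creep '0 0 0 0 0;0 0 -0.001 0 0;0 0 -0.001 0 0;0 0 -0.0005 0 0;0 0 0 0 0;0 0 0 0 0' 12; python3 st.py
```

```text
time_s: 14.72
tool_pos: [0.5546, -0.1891, 0.0246]
tool_rot: [-180.0, -0.0, 87.2]
force: [-4.0, 0.8, 6.3]
grip_width: 0.0159
grasp_force: 12.0
14.875 tcp tray x -13.8 y -0.4 z 24.6 yaw 87.15 F [-2.8  0.6  5.7] [0.3  0.78 0.  ] 0.0156
```

```bash
python3 -m creep '0 0 0.002 0 0;0 0 0 0 0;0 0 0 0 0;-0.0005 0.006 0 0 0;0 0.006 0 0 0;0.001 0.006 0 0 0;0 0 0 0 0' 45; python3 st.py
```

```text
time_s: 15.75
tool_pos: [0.5555, -0.1701, 0.0262]
tool_rot: [180.0, -0.0, 87.2]
force: [-0.6, -0.2, -3.2]
grip_width: 0.0157
grasp_force: 45.0
15.9 tcp tray x 4.1 y -0.2 z 26.3 yaw 87.17 F [-0.2  0.3 -3.3] [-0.03  0.05  0.01] 0.0158
```

```bash
python3 -m creep '0 0.005 0 0 0;0.0005 0.005 0 0 0;0 0.005 0 0 0;0.0005 0.004 0 0 0;0 0 0 0 0'; python3 st.py;  python3 -m creep '0 0.004 0 0 0;0 0.003 0 0 0;0 0 0 0 0;0 0 0 0 0'; python3 st.py
```

```text
time_s: 16.52
tool_pos: [0.5561, -0.1528, 0.0263]
tool_rot: [180.0, 0.1, 87.2]
force: [-0.4, -4.0, -3.4]
grip_width: 0.0156
grasp_force: 45.0
16.675 tcp tray x 22.3 y -0.1 z 26.3 yaw 87.13 F [ 0.  -4.  -3.8] [-1.02  0.18  0.05] 0.0156
time_s: 17.18
tool_pos: [0.5562, -0.1467, 0.0264]
tool_rot: [180.0, 0.1, 87.1]
force: [-0.6, -6.5, -5.0]
grip_width: 0.0153
grasp_force: 45.0
17.325 tcp tray x 28.6 y 0.1 z 26.4 yaw 87.09 F [-0.1 -5.9 -4.2] [-1.32  0.14 -0.06] 0.0153
```

```bash
python3 -m creep '0 0 -0.002 0 0;0 0 -0.002 0 0;0 0 -0.002 0 0;0 0 0 0 0;0 0 0 0 0' 20; python3 st.py;  python3 -m creep '0 0 -0.0015 0 0;0 0 -0.0015 0 0;0 0 0 0 0;0 0 0 0 0'; python3 st.py
```

```text
time_s: 17.95
tool_pos: [0.5563, -0.1466, 0.0206]
tool_rot: [180.0, 0.1, 87.1]
force: [-0.5, -5.1, -2.9]
grip_width: 0.0161
grasp_force: 20.0
18.1 tcp tray x 28.7 y 0.0 z 20.5 yaw 87.09 F [-0.4 -4.8 -3.1] [-1.23  0.13 -0.02] 0.0158
time_s: 18.6
tool_pos: [0.5565, -0.1465, 0.0181]
tool_rot: [179.9, 0.1, 87.1]
force: [-1.7, -4.7, 0.3]
grip_width: 0.0158
grasp_force: 20.0
18.75 tcp tray x 28.8 y -0.2 z 18.1 yaw 87.10 F [-2.3 -4.5  0.1] [-1.15  0.44 -0.01] 0.0156
```

```bash
python3 -m creep '0 0 -0.001 0 0;0 0 -0.001 0 0;0 0 0 0 0;0 0 0 0 0' 12|egrep 'pos|force'; python3 -m creep '0 0 -0.001 0 0;0 0 -0.001 0 0;0 0 0 0 0;0 0 0 0 0' |egrep 'pos|force'; python3 tilt.py w8|tail -2; python3 - <<'E'
from h import *
im=shot("scene");save("s8",im);save("s8c",cv2.resize(im[220:325,130:270],(800,600),interpolation=3))
E
```

```text
tool_pos: [0.5565, -0.1465, 0.018]
force: [-7.4, -3.7, 14.8]
grasp_force: 12.0
tool_pos: [0.5565, -0.1462, 0.0163]
force: [-8.7, -2.6, 17.9]
grasp_force: 12.0
tip 0.96 [273.1, 108.8]
circ [array([278.5, 147.5,  41.4], dtype=float32)]
```

View pics/s8c.png

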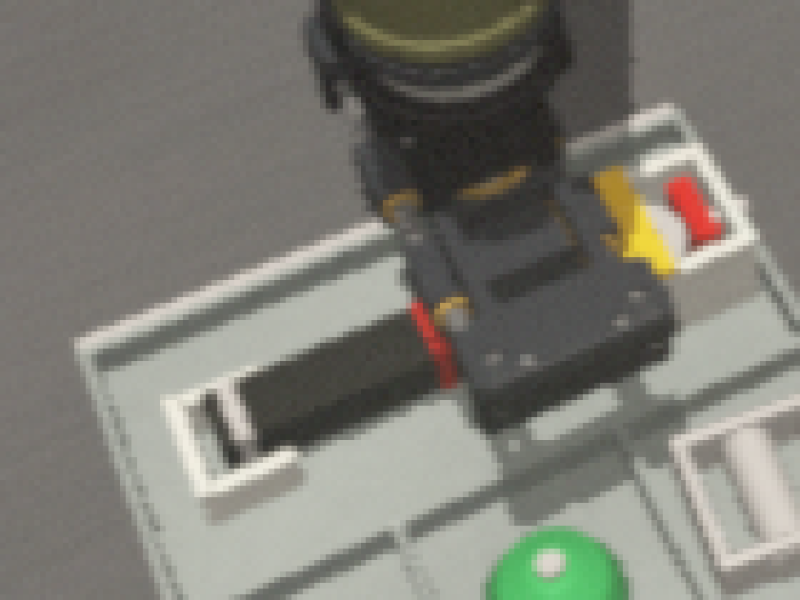

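The crop shows the grip lying between the tail cheeks, clear of the tail stop, and the head under the keeper with the sled pushed back. I open the fingers.

```bash
python3 -m creep '0 0 0 0 0.02;0 0 0 0 0.03;0 0 0 0 0.04;0 0 0 0 0.04;0 0 0 0 0.04'; python3 st.py; python3 -m creep '0 0 0.03 0 0.04;0 0 0.04 0 0.04;0 0 0.05 0 0.04;0 -0.03 0.05 0 0.04;0 -0.04 0.03 0 0.04;0 0 0 0 0.04;0 0 0 0 0.04'; python3 look.py w9; python3 - <<'E'
from h import *
np.set_printoptions(precision=4,suppress=True)
for n in("scene","top"):
    im=shot(n);save(n+"9",im);c=cams.calibration(n)
    for k in("wrench","wrench_tip"):
        for r in finder.tip_of(k,n)[:5]:
            p=atz(c,r['xy'],.012)
            if p[1]<0: print(n,k,round(r['p'],2),np.round(r['xy'],1),p)
E
```

```text
time_s: 20.52
tool_pos: [0.5561, -0.1452, 0.0131]
tool_rot: [-180.0, -0.0, 87.2]
force: [-0.3, 1.3, -0.2]
grip_width: 0.039
grasp_force: 0.0
20.675 tcp tray x 30.1 y 0.2 z 13.1 yaw 87.15 F [ 0.5  0.7 -0.4] [-0.14  0.06  0.03] 0.0401
time_s: 21.55
tool_pos: [0.5559, -0.2147, 0.2126]
tool_rot: [-180.0, -0.1, 87.1]
force: [-0.4, 1.0, -0.4]
grip_width: 0.0401
grasp_force: 0.0
21.55 [ 0.5559 -0.2147  0.2126] [-179.963    -0.0539   87.138 ]
keeper 0.67 [271.3  70. ] [ 0.5587 -0.0914  0.045 ]
keeper 0.54 [271.9 151.2] [ 0.555  -0.1709  0.045 ]
tail_stop 0.57 [273.4 239.4] [ 0.551 -0.278  0.026]
tail_stop 0.35 [271.   68.7] [ 0.5583 -0.0871  0.026 ]
tray 0.87 [272.9 150.9] [ 0.5555 -0.1744  0.    ]
wrench 0.71 [276.6 154.7] [ 0.5598 -0.1791  0.    ]
wrench 0.55 [271.8 238.7] [ 0.5482 -0.2869  0.    ]
wrench_tip 0.73 [271.7  67.3] [ 0.559  -0.0815  0.    ]
wrench_tip 0.61 [271.5  60. ] [ 0.5592 -0.0739  0.    ]
scene wrench 0.93 [205.7 283.1] [ 0.5562 -0.1791  0.012 ]
scene wrench_tip 0.97 [247.5 266.8] [ 0.565  -0.0752  0.012 ]
top wrench 0.64 [358.8 194.9] [ 0.5608 -0.1734  0.012 ]
top wrench_tip 0.56 [326.1 197.5] [ 0.5531 -0.0843  0.012 ]
```

```bash
python3 -m creep '-0.004 -0.019 -0.03 0 0;0 0 -0.05 0 0;0 0 -0.05 0 0;0 0 -0.03 0 0;0 0 -0.005 0 0;0 0 0 0 0;0 0 0 0 0' 20; python3 st.py; python3 - <<'E'
from h import *
np.set_printoptions(precision=4,suppress=True)
def tray(p):
    a=np.radians(87.2);d=p[:2]-np.array([.5549,-.1753]);return 1e3*np.array([d@[np.cos(a),np.sin(a)],d@[-np.sin(a),np.cos(a)]])
for f,c,zs in(("w9",np.load("w9.npy",allow_pickle=True).item(),(.036,)),("scene9",cams.calibration("scene"),(.034,)),("top9",cams.calibration("top"),(.036,))):
    im=cv2.imread(f"pics/{f}.png").astype(int);r=((im[:,:,2]>110)&(im[:,:,1]<.5*im[:,:,2])&(im[:,:,0]<.5*im[:,:,2])).astype(np.uint8)
    n,l,st,ce=cv2.connectedComponentsWithStats(r)
    for i in range(1,n):
        if st[i,4]>3:
            p=tray(atz(c,ce[i],zs[0]))
            if abs(p[1])<30 and -120<p[0]<125: print(f,st[i,4],ce[i],p)
E
```

```text
time_s: 23.02
tool_pos: [0.5535, -0.2349, 0.05]
tool_rot: [179.8, 0.0, 87.1]
force: [-0.3, 0.1, -1.0]
grip_width: 0.0006
grasp_force: 0.0
23.175 tcp tray x -59.3 y -1.2 z 49.7 yaw 87.16 F [-0.4  0.4 -0.2] [-0.09  0.03 -0.03] 0.0005
w9 383 [271.9582  46.6789] [107.0191  -0.2954]
w9 145 [272.7586 163.4552] [-9.7111 -0.7078]
scene9 51 [248.0196 257.4118] [107.3356   4.1632]
scene9 29 [202.2759 278.6207] [-8.8341 -1.2185]
top9 56 [321.8214 193.8571] [105.5709   0.4346]
top9 7 [365. 196.] [-9.7725 -0.2397]
```

```bash
python3 -m creep '0 0 -0.01 0 0;0 0 -0.001 0 0;0 0 0 0 0'|egrep 'pos|force'; for i in 1; do python3 -m creep '0 0 -0.001 0 0;0 0 0 0 0'|egrep 'pos|force'; python3 -m creep '0 0 -0.001 0 0;0 0 0 0 0'|egrep 'pos|force'; python3 -m creep '0 0 -0.001 0 0;0 0 0 0 0'|egrep 'pos|force'; done; python3 - <<'E'
from h import *
c=np.load("w1.npy",allow_pickle=True).item()
im=cv2.imread("pics/w1.png").astype(int);r=((im[:,:,2]>110)&(im[:,:,1]<.5*im[:,:,2])&(im[:,:,0]<.5*im[:,:,2]))
r[:,:250]=0;r[:,290:]=0;r[:190]=0;r[235:]=0
ys,xs=np.nonzero(r);b=atz(c,[xs.mean(),ys.mean()],.024);h=atz(c,[268,141.5],.024);print(len(xs),xs.mean(),ys.mean(),"band x",82-1e3*np.linalg.norm(h-b))
E
```

```text
tool_pos: [0.552, -0.2342, 0.0369]
force: [-0.1, 0.6, -0.4]
grasp_force: 0.0
tool_pos: [0.5522, -0.2344, 0.0365]
force: [-0.8, 0.2, 3.2]
grasp_force: 1.4
tool_pos: [0.5523, -0.2344, 0.0365]
force: [-3.8, 1.8, 10.5]
grasp_force: 4.8
tool_pos: [0.5523, -0.2344, 0.0364]
force: [-5.2, 2.2, 16.4]
grasp_force: 7.9
118 270.4406779661017 217.66949152542372 band x -9.717569310294977
```

The tail touches firmly at z = 36.5, as expected for a seated grip (36), and the red band puts the wrench at x ≈ 0. I'll do one touch check near the head, on the shaft (top expected at z = 32), then retreat.

```bash
python3 -m creep '0 0 0.02 0 0;0.002 0.045 0 0 0;0.002 0.045 0 0 0;0 0 -0.012 0 0;0 0 -0.006 0 0;0 0 0 0 0'|egrep 'pos|force'; python3 -m creep '0 0 -0.002 0 0;0 0 0 0 0'|egrep 'pos|force'; python3 -m creep '0 0 -0.002 0 0;0 0 0 0 0'|egrep 'pos|force'; python3 -m creep '0 0 -0.001 0 0;0 0 0 0 0'|egrep 'pos|force'
```

```text
tool_pos: [0.5555, -0.146, 0.0359]
force: [0.0, -0.3, -0.6]
grasp_force: 0.0
tool_pos: [0.5561, -0.1452, 0.0343]
force: [0.2, 0.2, 0.2]
grasp_force: 0.0
tool_pos: [0.5564, -0.1447, 0.0325]
force: [0.6, -1.1, 1.8]
grasp_force: 0.9
tool_pos: [0.5564, -0.1447, 0.0325]
force: [-3.5, 0.1, 8.8]
grasp_force: 4.6
```

The shaft touches at 32.5, so the wrench lies flat. I retreat and hand in.

```bash
python3 -m creep '0 0 0.04 0 0;0 0 0.05 0 0;0 0 0.05 0 0;0 0 0.03 0 0;0 0 0 0 0;0 0 0 0 0;0 0 0 0 0'; python3 - <<'E'
from cell import ticket
print(ticket.sign_off())
E
```

```text
time_s: 26.68
tool_pos: [0.5553, -0.144, 0.1996]
tool_rot: [-179.8, 0.0, 87.2]
force: [0.1, 0.2, 0.1]
grip_width: 0.0005
grasp_force: 0.0
the job is handed in; nothing more can be done
None
```

I put the wrench away in its bay and handed the job in at about 27 s. It lies flat by touch at both ends, the camera puts it at about x = 0, and the sled was seen pushed back before release. I kept the arm clear of the bell, hanger and pedal but did not re-measure them, and the hand-in gave no verdict.

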